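# Hold the frog blank in the corner of the sawing board

### The job

Get the sawing board ready for the next cut: drop the loose offcut lying on it into the open wooden box, and lay the stepped dark wooden blank flat on the board in the corner, square heel end against the end stop, side flush along the long fence, tongue pointing away from the stop. Press it firmly against fence and stop at once and keep it pressed there with the gripper: the job finishes while you are still holding it, ready for the saw. Leave the other things on the bench where they are.

Things in the scene. Friction and masses are not known exactly. Their poses are not given: they have to be found in the camera images.
- board: sawing board fixed to the bench: pale plywood base 150 x 240 x 18 mm, with two low brown strips on top that meet square in one corner, the long fence and the shorter end stop. Origin: centre of the base's underside (base's top at z 18 mm). x points to the long fence (away from the robot), y to the end stop (robot's left), z up; turned up to 15 degrees either way
- fence: long fence, 22 wide x 240 long x 14 mm high, along the base's far (+x) edge, with a saw kerf 68 mm from the end stop (parts slide past it smoothly). Origin: centre of its underside, on the base's top; axes as the board's. Its working face is 11 mm from the origin, on the side of the board's -x
- stop: end stop, 75 x 22 x 14 mm high above the base, at the board's +y edge, square to the long fence. Origin: centre of its underside, on the base's top; axes as the board's. Its working face is 11 mm from the origin, on the side of the board's -y. Friction on base and stop eats part of a sideways push: push some 12 to 15 N each way, bearing down only lightly
- corner (a point): inside corner where the working faces of fence and end stop meet, on the base's top; axes as the board's. A seated blank lies at x -26 to 0 mm, y -96 to 0 mm from here
- blank: roughed-out bow frog of dark wood, about 90 g, upright on the bench left or right of the board. An L lying on its long leg: heel block 52 long x 26 wide x 44 mm high, then a low tongue 44 long x 26 wide x 16 mm high; 96 mm in all, flat underside. Origin: centre of the underside. x runs along it from heel to tongue, z up; the heel block spans x -48 to +4 mm, its middle is at x -22 mm
- blank_heel (a point): lower edge of the blank's square heel end, at mid width: 48 mm from the blank's origin along its -x; axes as the blank's. Pinched across the width by the heel's top 22 mm, the fingertips pass over the 14 mm high fence and stop
- offcut: offcut of the same dark wood, 28 x 26 x 16 mm high, 14 g, lying loose on the sawing board's base, clear of fence and stop. Origin: centre of its underside; x along the 28 mm
- box: open pale wooden box for offcuts, 160 (x) x 120 (y) x 48 mm high outside, 6 mm walls and floor, fixed, some scraps on its floor (up to 18 mm high). Stands left or right of the board, on the side where the blank is not. Origin: centre of its underside
- saw: back saw lying flat, 333 mm long, steel blade with brass spine and dark wooden handle; bystander. Origin: at the heel of the blade, 133 mm from the rear of the handle
- bar: plain square bar of the same dark wood, 120 x 26 x 26 mm, no step; bystander. Origin: centre of its underside
- flask: round glass flask with a brass cap, 84 mm across, 98 mm tall; bystander. Origin: centre of its underside
- cup: small bright steel cap, 28 mm across, 29 mm tall, standing upright; bystander. Origin: centre of its underside
- knife: bench knife lying flat, 180 mm long, wooden handle; bystander. Origin: near its middle
- cone: cream thread cone, 88 mm across, 152 mm tall; bystander. Origin: centre of its underside
- hammer: small hammer lying on the bench; bystander. Origin: on its handle

How it is judged:
By the outcome, as a careful person would: the job done as asked, in the order asked, and still so for the second after the job is handed in, while the arm keeps its last pose, push and grip.
It also fails if it takes over 59 s, if anything falls off the work surface, if the arm or the gripper's body presses on something with over 40 N, if the wrist force passes 120 N, or if a joint passes its speed limit or range.

### The arm

A 7-joint arm with a two-finger parallel gripper is mounted at the origin on the work surface. World frame = base frame: x ahead of the robot, y to its left, z up, the work surface at z = 0. Lengths are in mm, angles in rad, forces in N, time in s.
With the tool pointing down it reaches from about 400 to 875 mm from the base axis. Payload 4.4 kg.
Tool frame: the origin (TCP) lies midway between the tips of the shut fingers; the grasp point (between the pads) lies ctrl.grip_depth behind it (ctrl.grip_depth is the distance from the TCP to the grasp point, in mm); z points along the fingers, y is the line along which they close (so a half turn about z gives the same grasp; the last joint's range is limited). The gripper opens to 85 mm and grips with 20 to 120 N. Pads are 22 mm wide; open, the fingers measure 114 mm over their backs; the gripper's body (76 mm by 85 mm) begins 54 mm behind the grasp point. The pads swing forward as they close: fully open they stand 13 mm farther back than shut.
Start: joints at [-1.302, 0.628, 0.038, 1.517, -0.027, 0.996, -0.02], TCP at [213.554, 613.932, 231.313] pointing down, gripper open.
Joint ranges: [-3.06, 3.06], [-0.37, 2.12], [-1.25, 1.32], [0.18, 2.47], [-1.1, 4.24], [0.23, 1.98], [-2.94, 2.94]. Speed limits (rad/s): [2.57, 2.57, 3.14, 3.14, 3.14, 3.14, 3.14].

### API

Orientations are given as [roll, pitch, yaw] about the fixed x, y, z axes, in that order (R = Rz(yaw) Ry(pitch) Rx(roll)).
In Python, from cell import ctrl gives the robot as it stands.
- The arm moves only by the tool carry_out, never from a script. Its argument "deltas" is one flat list of numbers, 7 for each row, row after row: the turn, a rotation vector about the tool's x, y, z in degrees, then the shift along the tool's x, y, z in m, then the closure, from -1 (fully open) to 1 (shut). In form: [wx, wy, wz, dx, dy, dz, claw, wx, wy, wz, dx, dy, dz, claw, ...]. A call has 1 to 12 rows; each row shifts and turns the commanded pose from where the row before left it, along the tool's axes as they then stand; what a row does not reach is not made up. A row lasts 1/8 s, in which the tool goes at most 62.5 mm and 10.7 degrees, less where a joint would pass 70% of its speed; a pose out of reach is approached as far as the arm can. A call with a gripper value outside its range is refused whole. The fingers move at their own pace and stop on an object; the grip force is fixed at half the most. Time passes only in rows, so rows that do not move let the fingers close. It gives the time, the measured TCP pose, the force, the opening and the grip force at its end, in the units of the state.
- ctrl.read_state(): the state, without advancing time (a new reading comes with each control period).
- ctrl.get_image(name): name is "scene" or "side" or "wrist"; returns the picture (420x560x3 uint8, red, green, blue); there is no depth.
- ctrl.calibration(name): a dict with "mtx" (3x3 intrinsics, pixels), "R" (3x3) and "t" (3): a world point X has camera coordinates R X + t. Camera axes: x right, y down, z forward; pixel columns grow to the right and rows downward; lengths in mm; the calibration is good to about 2 mm. A picture is of the moment at which its call begins: read the wrist's pose just before it. calibration takes no time and is no camera call; for the wrist camera it gives the pose at the moment of the call.
- ctrl.finish_job(): hands the job in; it is judged then, once.
The state is a dict: "clock": time; "qpos": joint angles; "qd": joint speeds; "tau": joint torques, N m; "eef_pos": TCP position; "tool_rot": TCP orientation; "force": force on the tool from outside, world axes, zero at the start; "torque": the same for the moment, N m; "width": finger opening in mm; "gripper_force": force on a finger pad.
Only numpy, scipy, OpenCV 4.12 (cv2) and the standard library are available. Lean on these libraries where they do the work, as an engineer would, in place of code of your own. Each camera call takes 0.05 s, during which the arm holds its last target. There are 200 camera calls.

## Working session

There is one attempt and no reset: what is moved stays moved. The work goes in short steps, Python scripts to look and compute and a tool call to move; the robot and the scene stay as the last step left them, time stands still between calls to the robot, and variables do not carry over. Pictures are saved under pics/ and viewed, at most 10 in all, crops included, and the job is handed in when it is done.

Besides the shell and the picture viewer there is one more tool, called after "Call:" in YAML: its name, and indented under it one key for each argument. carry_out: Moves the arm, as the interface text tells. Its arguments: {"type":"object","properties":{"deltas":{"type":"array"}},"required":["deltas"]}

```bash
mkdir -p pics; cat > h.py <<'E'
import numpy as np, cv2
from cell import ctrl
def snap(n,f,crop=None,k=1):
    im=ctrl.get_image(n)[:,:,::-1]
    cv2.imwrite('pics/raw_'+f+'.png',im)
    cv2.imwrite('pics/'+f+'.png',im)
def ray(c,p):
    K=np.array(c['mtx']);R=np.array(c['R']);t=np.array(c['t']).ravel()
    d=R.T@np.linalg.inv(K)@np.array([p[0],p[1],1.]);return -R.T@t,d/np.linalg.norm(d)
def onz(c,p,z):
    o,d=ray(c,p);return o+d*(z-o[2])/d[2]
def tri(a,b):
    A=np.zeros((3,3));v=np.zeros(3)
    for c,p in(a,b):
        o,d=ray(c,p);M=np.eye(3)-np.outer(d,d);A+=M;v+=M@o
    X=np.linalg.solve(A,v);return X
def proj(c,X):
    q=np.array(c['mtx'])@(np.array(c['R'])@np.array(X)+np.array(c['t']).ravel());return q[:2]/q[2]
E
python3 - <<'E'
from h import *
a=ctrl.get_image('scene')[:,:,::-1];b=ctrl.get_image('side')[:,:,::-1]
cv2.imwrite('pics/scene.png',a);cv2.imwrite('pics/side.png',b)
cv2.imwrite('pics/scene_v.png',cv2.resize(a,(800,600),interpolation=2));cv2.imwrite('pics/side_v.png',cv2.resize(b,(800,600),interpolation=2))
for n in('scene','side'):
    c=ctrl.calibration(n);print(n,ray(c,(280,210)))
s=ctrl.read_state();print({k:np.round(s[k],3) for k in s});print(ctrl.grip_depth)
E
```

```text
scene (array([1834.53077821, -307.46814473, 1363.34473457]), array([-0.6869646 ,  0.19507703, -0.70001757]))
side (array([-378.05384534, -895.40320724,  962.94049912]), array([ 0.60045419,  0.55811824, -0.57267687]))
{'clock': np.float64(0.1), 'qpos': array([-1.302,  0.629,  0.038,  1.518, -0.027,  0.996, -0.02 ]), 'qd': array([-0.   , -0.004,  0.001, -0.002, -0.001,  0.001,  0.   ]), 'tau': array([ 3.0000e-03, -5.6453e+01,  1.2310e+00, -1.9398e+01,  1.1000e-02,
        5.0000e-03, -0.0000e+00]), 'eef_pos': array([213.352, 613.378, 230.454]), 'tool_rot': array([-3.14 , -0.   ,  2.807]), 'force': array([ 0.267, -0.157, -0.475]), 'torque': array([-0.017,  0.   , -0.011]), 'gripper_force': np.float64(0.0), 'width': np.float64(85.36)}
18.700000000000003
```

View pics/scene_v.png

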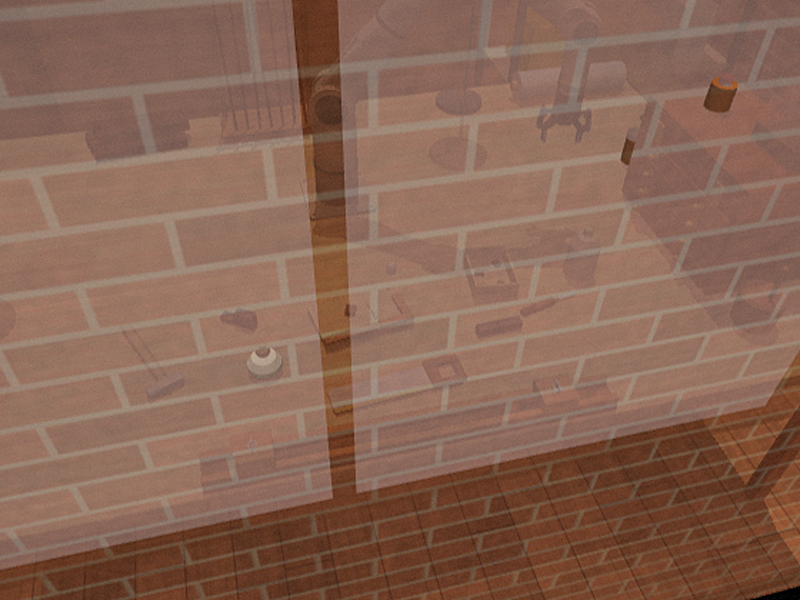

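View pics/side_v.png

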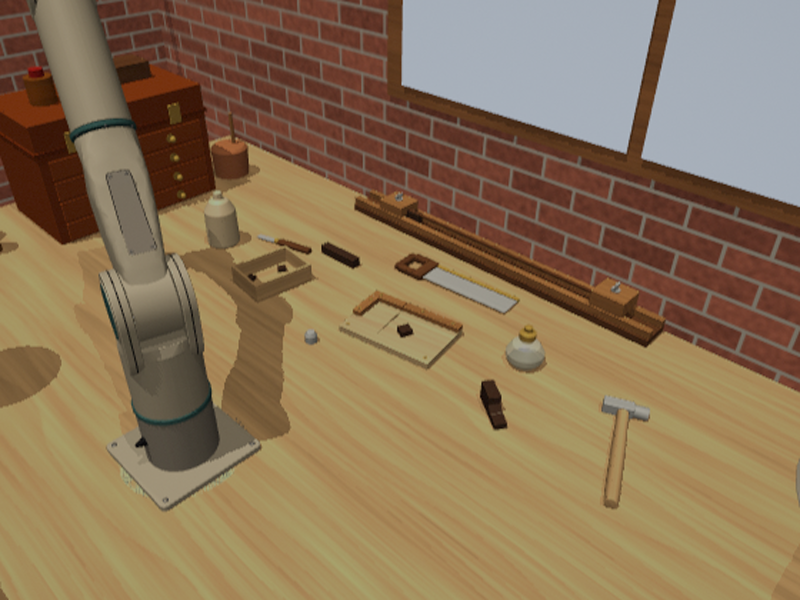

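The scene camera looks through a wall or window pane: things show faintly and only at the same places. The side view is clear. In 800-px coordinates the board is around (400,330) with the offcut at (405,330), the box at (272,272), and the blank at (493,403) with its heel at the far end. I'll get rough positions from the side view, then measure with the wrist camera.

```bash
python3 - <<'E'
from h import *
c=ctrl.calibration('side')
for n,p,z in [('offcut',(405,329),34),('heeltop',(489,384),44),('tongue end top',(501,421),16),('box c',(272,268),48),('boardR near',(428,366),0),('board L near',(340,331),0),('corner inner top',(378,298),32),('fence end',(462,325),32),('stop end near',(356,312),32),('flask',(525,362),0),('cup',(311,341),0)]:
    print(n,onz(c,np.array(p)*.7,z).round())
c=ctrl.calibration('wrist');print(np.array(c['mtx']));R=np.array(c['R']);t=np.array(c['t']);print(R.round(3),(-R.T@t).round(1))
E
```

```text
offcut [522. -76.  34.]
heeltop [ 498. -327.   44.]
tongue end top [ 456. -391.   16.]
box c [458. 319.  48.]
boardR near [ 494. -171.    0.]
board L near [444.  56.  -0.]
corner inner top [567.  55.  32.]
fence end [ 625. -156.   32.]
stop end near [492.  51.  32.]
flask [ 652. -313.    0.]
cup [374.  75.   0.]
[[317.11619529   0.         275.55739294]
 [  0.         317.11619529 208.7878672 ]
 [  0.           0.           1.        ]]
[[ 0.329  0.944 -0.002]
 [ 0.904 -0.315  0.289]
 [ 0.272 -0.097 -0.957]] [145.1 637.7 372.2]
```

```bash
cat >> h.py <<'E'
from scipy.spatial.transform import Rotation as Ro
def plan(P1,yaw1,n,claw,P0=None,yaw0=None):
    """uniform rows from pose 0 (default: now) to pose 1, tool down; yaw in deg"""
    s=ctrl.read_state()
    if P0 is None:P0=s['eef_pos']
    if yaw0 is None:yaw0=np.degrees(s['tool_rot'][2])
    P0=np.array(P0,float);d=(np.array(P1)-P0)/n;dy=(yaw1-yaw0+180)%360-180
    print('yaw step',dy/n,'step',np.linalg.norm(d).round(1))
    for i in range(n):
        y=np.radians(yaw0+dy*i/n);T=np.array([[np.cos(y),np.sin(y),0],[np.sin(y),-np.cos(y),0],[0,0,-1]])
        l=T.T@d/1000;print('0,0,%.1f,%.4f,%.4f,%.4f,%g,'%(-dy/n,*l,claw))
E
python3 - <<'E'
from h import *
plan((420,300,240),132,6,-1)
plan((510,0,235),102.4,6,-1,(420,300,240),132)
E
```

```text
yaw step -4.802506149919888 step 62.6
0,0,4.8,-0.0497,-0.0380,-0.0016,-1,
0,0,4.8,-0.0527,-0.0337,-0.0016,-1,
0,0,4.8,-0.0553,-0.0292,-0.0016,-1,
0,0,4.8,-0.0576,-0.0245,-0.0016,-1,
0,0,4.8,-0.0594,-0.0195,-0.0016,-1,
0,0,4.8,-0.0609,-0.0145,-0.0016,-1,
yaw step -4.933333333333333 step 52.2
0,0,4.9,-0.0472,-0.0223,0.0008,-1,
0,0,4.9,-0.0489,-0.0182,0.0008,-1,
0,0,4.9,-0.0503,-0.0139,0.0008,-1,
0,0,4.9,-0.0513,-0.0095,0.0008,-1,
0,0,4.9,-0.0520,-0.0051,0.0008,-1,
0,0,4.9,-0.0522,-0.0006,0.0008,-1,
```

Call:
carry_out:
  deltas: [0,0,4.8,-0.0497,-0.038,-0.0016,-1,0,0,4.8,-0.0525,-0.0335,-0.0016,-1,0,0,4.8,-0.055,-0.029,-0.0016,-1,0,0,4.8,-0.0575,-0.0245,-0.0016,-1,0,0,4.8,-0.0594,-0.0195,-0.0016,-1,0,0,4.8,-0.0605,-0.0145,-0.0016,-1,0,0,4.9,-0.047,-0.0225,0.001,-1,0,0,4.9,-0.049,-0.018,0.001,-1,0,0,4.9,-0.05,-0.014,0.001,-1,0,0,4.9,-0.0515,-0.0095,0.001,-1,0,0,4.9,-0.052,-0.005,0.001,-1,0,0,4.9,-0.052,-0.0005,0.001,-1]

```text
clock: 1.6
eef_pos: [510.0, 0.6, 234.7]
tool_rot: [-3.141, -0.0, 1.788]
force: [0.8, 0.7, 0.1]
width: 85.3
gripper_force: 0.0
```

Call:
carry_out:
  deltas: [0,0,0,0,0,0,-1,0,0,0,0,0,0,-1]

```text
clock: 1.85
eef_pos: [509.4, 2.8, 234.5]
tool_rot: [-3.141, -0.001, 1.791]
force: [1.6, 0.8, 0.1]
width: 85.3
gripper_force: 0.0
```

```bash
cat >> h.py <<'E'
import pickle
def wsnap(f):
    c=ctrl.calibration('wrist');im=ctrl.get_image('wrist')[:,:,::-1];cv2.imwrite('pics/'+f+'.png',im)
    cv2.imwrite('pics/'+f+'_v.png',cv2.resize(im,(800,600),interpolation=cv2.INTER_CUBIC));pickle.dump(c,open('pics/'+f+'.pkl','wb'))
    s=ctrl.read_state();print(s['clock'],s['eef_pos'].round(1),np.degrees(s['tool_rot']).round(1),s['qpos'].round(2),s['force'].round(1))
def cal(f):return pickle.load(open('pics/'+f+'.pkl','rb'))
E
python3 -c "from h import *;wsnap('w1')"
```

```text
1.9 [509.3   3.5 234.6] [-1.800e+02 -1.000e-01  1.027e+02] [-0.31  0.44  0.36  1.91 -0.21  0.83  0.38] [-0.6  0.1  0. ]
```

View pics/w1_v.png

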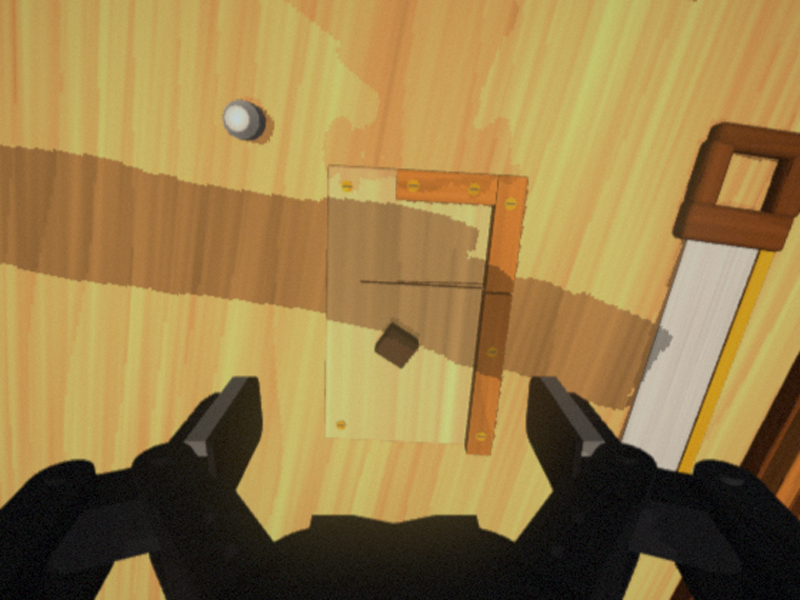

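The image shows the board between (327,165) and (527,455): stop at the top, fence at the right, inside corner near (494,205). The offcut is at (397,344), turned about 35°, and the cup is at (244,120). I'll move over the offcut and lower for a second view.

```bash
python3 - <<'E'
from h import *
c=cal('w1');k=.7
for n,p,z in [('off top',(397,341),34),('offtop c1',(396,320),34),('c2',(419,339),34),('c3',(402,366),34),('c4',(376,345),34),('corner',(497,205),32),('fence low end',(467,453),32),('stop end',(396,200),32),('bd near L',(329,165),18),('bd near R',(326,437),18)]:
    print(n,onz(c,np.array(p)*k,z).round(1))
o=onz(c,np.array((397,341))*k,34)
plan((o[0],o[1],130),102.4,4,-1)
im=cv2.imread('pics/w1.png')[105:329,217:378];cv2.imwrite('pics/w1c.png',cv2.resize(im,None,fx=2.6,fy=2.6,interpolation=2))
E
```

```text
off top [527.2 -61.   34. ]
offtop c1 [522.4 -43.6  34. ]
c2 [544.2 -55.4  34. ]
c3 [536.1 -81.8  34. ]
c4 [511.3 -68.2  34. ]
corner [576.3  61.1  32. ]
fence low end [ 611.3 -152.2   32. ]
stop end [501.8  48.2  32. ]
bd near L [446.7  61.4  18. ]
bd near R [ 486.3 -173.1   18. ]
yaw step -0.0839304270743213 step 31.0
0,0,0.1,-0.0167,0.0008,0.0261,-1,
0,0,0.1,-0.0167,0.0008,0.0261,-1,
0,0,0.1,-0.0167,0.0008,0.0261,-1,
0,0,0.1,-0.0167,0.0009,0.0261,-1,
```

View pics/w1c.png

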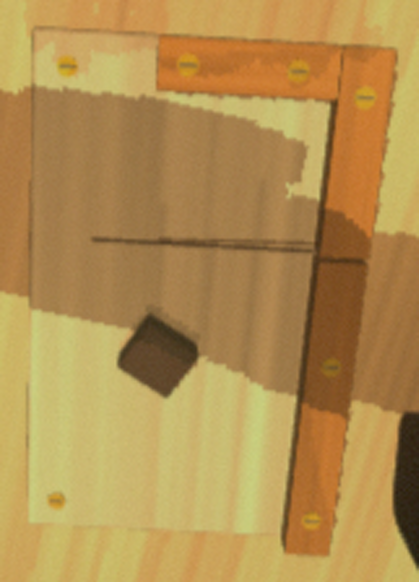

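The enlarged crop shows the inside corner at (333,99), the fence's inner edge running to (286,550), and the stop's inner edge from (157,92). The offcut's top face is around (158,362), with its darker side face toward the camera.

Call:
carry_out:
  deltas: [0,0,0,-0.0167,0.001,0.026,-1,0,0,0,-0.0167,0.001,0.026,-1,0,0,0,-0.0167,0.001,0.026,-1,0,0,0,-0.0167,0.001,0.026,-1,0,0,0,0,0,0,-1,0,0,0,0,0,0,-1]

```text
clock: 2.65
eef_pos: [528.6, -60.5, 131.5]
tool_rot: [3.141, -0.001, 1.793]
force: [0.5, -0.9, -0.4]
width: 85.5
gripper_force: 0.0
```

```bash
python3 -c "from h import *;wsnap('w2')"
```

```text
2.7 [528.8 -60.6 131.8] [179.9  -0.  102.7] [-0.13  0.62  0.28  1.95 -0.29  0.61  0.57] [-1.2 -0.7  0.6]
```

View pics/w2_v.png

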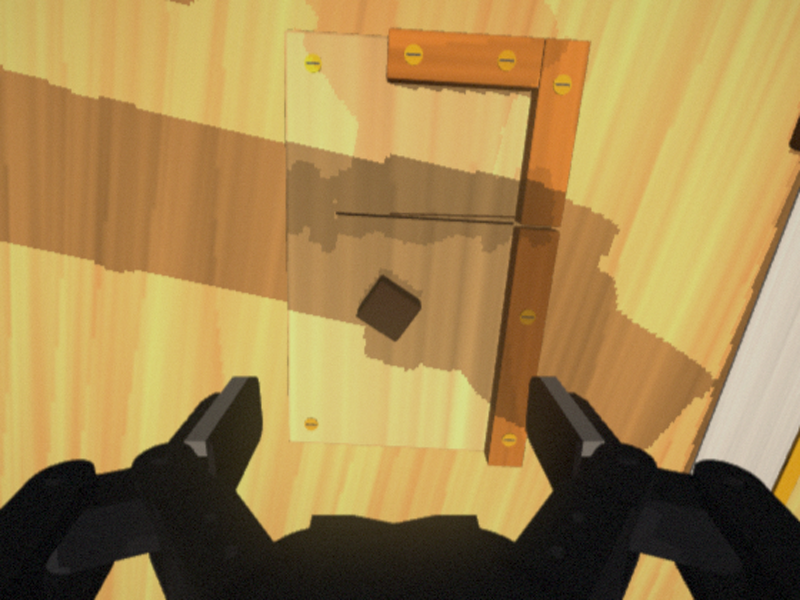

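The image shows the offcut's top with corners (383,276), (421,300), (396,340) and (357,312). The inside corner is at (536,88) and the stop end at (388,81).

```bash
python3 - <<'E'
from h import *
c1=cal('w1');c2=cal('w2');f=lambda u,v:(u/2.6+217,v/2.6+105);g=lambda u,v:(u*.7,v*.7)
for n,a,b in [('corner top',(334,99),(536,88)),('fence outer end',(330,555),(522,466)),('fence outer top',(396,48),(589,42)),('stop outer left',(158,37),(389,29)),('base nearL',(35,28),(287,30)),('base near R',(29,521),(290,440)),('off left',(118,357),(357,312)),('off right',(197,353),(421,300)),('off bottom',(166,397),(396,340)),]:
    X=tri((c1,f(*a)),(c2,g(*b)));print(n,X.round(1),np.linalg.norm(proj(c1,X)-f(*a)).round(1))
P=[onz(c2,g(*p),34) for p in [(383,276),(421,300),(396,340),(357,312)]]
P=np.array(P);print(P.round(1),P.mean(0).round(1));d=np.roll(P,-1,0)-P;print(np.linalg.norm(d,axis=1).round(1),np.degrees(np.arctan2(d[:,1],d[:,0])).round(1))
print([onz(c2,g(*p),32).round(1) for p in [(536,88),(388,81),(494,464),(522,466),(589,42)]],[onz(c2,g(*p),18).round(1) for p in [(287,30),(290,440)]])
E
```

```text
corner top [574.5  60.8  28.3] 0.1
fence outer end [ 636.5 -155.3   22.8] 0.0
fence outer top [593.5  86.   27.9] 0.0
stop outer left [497.9  69.1  31.9] 0.2
base nearL [446.9  61.2  15.9] 0.2
base near R [ 486.3 -169.5   22.2] 0.0
off left [511.3 -78.6  12.6] 0.3
off right [540.8 -49.3  60.6] 0.1
off bottom [535.1 -79.7  42.7] 0.2
[[520.9 -48.2  34. ]
 [544.3 -56.9  34. ]
 [536.1 -83.1  34. ]
 [511.2 -71.5  34. ]] [528.1 -64.9  34. ]
[25.  27.4 27.4 25.3] [ -20.5 -107.4  155.1   67.4]
[array([573.7,  60. ,  32. ]), array([502.6,  47.2,  32. ]), array([ 614.4, -151.6,   32. ]), array([ 632. , -149.2,   32. ]), array([592.1,  84.7,  32. ])] [array([447.7,  60.9,  18. ]), array([ 485.8, -172.5,   18. ])]
```

```bash
python3 - <<'E'
from h import *
plan((528,-65,60),67.5,4,-1)
E
```

```text
yaw step -8.81140534766245 step 18.0
0,0,8.8,-0.0010,-0.0004,0.0180,-1,
0,0,8.8,-0.0011,-0.0003,0.0180,-1,
0,0,8.8,-0.0011,-0.0001,0.0180,-1,
0,0,8.8,-0.0011,0.0001,0.0180,-1,
```

Call:
carry_out:
  deltas: [0,0,8.8,-0.001,0,0.018,-1,0,0,8.8,-0.001,0,0.018,-1,0,0,8.8,-0.001,0,0.018,-1,0,0,8.8,-0.001,0,0.018,-1,0,0,0,0,0,0.02,-1,0,0,0,0,0,0.015,-1,0,0,0,0,0,0.005,-1,0,0,0,0,0,0,1,0,0,0,0,0,0,1,0,0,0,0,0,0,1,0,0,0,0,0,0,1]

```text
clock: 4.08
eef_pos: [528.8, -66.3, 19.6]
tool_rot: [3.141, -0.0, 1.177]
force: [-1.2, -0.2, 5.7]
width: 26.4
gripper_force: 59.9
```

```bash
python3 - <<'E'
from h import *
c=ctrl.calibration('side')
P=np.array([onz(c,np.array(p)*.7,48) for p in [(233,264),(287,249),(311,265),(257,283)]])
d=np.roll(P,-1,0)-P;print(P.round(),P.mean(0).round(),np.linalg.norm(d,axis=1).round(),np.degrees(np.arctan2(d[:,1],d[:,0])).round())
plan((485,20,100),80,3,1)
plan((458,310,75),120,6,1,(485,20,100),80)
E
```

```text
[[401. 404.  48.]
 [543. 365.  48.]
 [536. 261.  48.]
 [391. 291.  48.]] [468. 330.  48.] [147. 105. 148. 113.] [-15. -94. 168.  85.]
yaw step 4.19684626809745 step 41.9
0,0,-4.2,0.0209,-0.0245,-0.0268,1,
0,0,-4.2,0.0227,-0.0229,-0.0268,1,
0,0,-4.2,0.0243,-0.0212,-0.0268,1,
yaw step 6.666666666666667 step 48.7
0,0,-6.7,0.0468,-0.0128,0.0042,1,
0,0,-6.7,0.0480,-0.0073,0.0042,1,
0,0,-6.7,0.0485,-0.0017,0.0042,1,
0,0,-6.7,0.0484,0.0040,0.0042,1,
0,0,-6.7,0.0476,0.0096,0.0042,1,
0,0,-6.7,0.0462,0.0150,0.0042,1,
```

Call:
carry_out:
  deltas: [0,0,0,0,0,-0.02,1,0,0,-4.2,0.021,-0.0245,-0.02,1,0,0,-4.2,0.0225,-0.023,-0.02,1,0,0,-4.2,0.0245,-0.021,-0.02,1,0,0,-6.7,0.0468,-0.0128,0.004,1,0,0,-6.7,0.048,-0.0073,0.004,1,0,0,-6.7,0.0485,-0.0017,0.004,1,0,0,-6.7,0.0485,0.004,0.004,1,0,0,-6.7,0.0475,0.0095,0.004,1,0,0,-6.7,0.046,0.015,0.004,1,0,0,0,0.0074,0.0112,0.011,1,0,0,0,0,0,0,1]

```text
clock: 5.58
eef_pos: [463.0, 321.8, 63.1]
tool_rot: [-3.14, 0.001, 2.098]
force: [0.3, 0.5, -0.3]
width: 26.5
gripper_force: 59.2
```

Call:
carry_out:
  deltas: [0,0,0,0,0,0,1,0,0,0,0,0,0.002,-0.4,0,0,0,0,0,0,-0.4,0,0,0,0,0,0,-1,0,0,0,0,0,0,-1]

```text
clock: 6.2
eef_pos: [463.3, 321.9, 62.0]
tool_rot: [3.141, -0.0, 2.098]
force: [0.0, 0.0, -0.2]
width: 85.4
gripper_force: 0.0
```

```bash
python3 - <<'E'
from h import *
wsnap('w3')
plan((500,20,180),100,6,-1)
plan((500,-240,200),57,6,-1,(500,20,180),100)
E
```

```text
6.25 [463.2 322.   62. ] [180.   -0.  120.2] [-0.81  0.76  0.24  1.9  -0.34  0.52  0.19] [ 0.5  0.4 -0.1]
yaw step -3.3688229950516777 step 54.4
0,0,3.4,-0.0466,-0.0200,-0.0197,-1,
0,0,3.4,-0.0477,-0.0172,-0.0197,-1,
0,0,3.4,-0.0486,-0.0144,-0.0197,-1,
0,0,3.4,-0.0494,-0.0115,-0.0197,-1,
0,0,3.4,-0.0500,-0.0086,-0.0197,-1,
0,0,3.4,-0.0504,-0.0057,-0.0197,-1,
yaw step -7.166666666666667 step 43.5
0,0,7.2,-0.0427,-0.0075,-0.0033,-1,
0,0,7.2,-0.0433,-0.0021,-0.0033,-1,
0,0,7.2,-0.0432,0.0033,-0.0033,-1,
0,0,7.2,-0.0425,0.0086,-0.0033,-1,
0,0,7.2,-0.0411,0.0139,-0.0033,-1,
0,0,7.2,-0.0390,0.0189,-0.0033,-1,
```

View pics/w3_v.png

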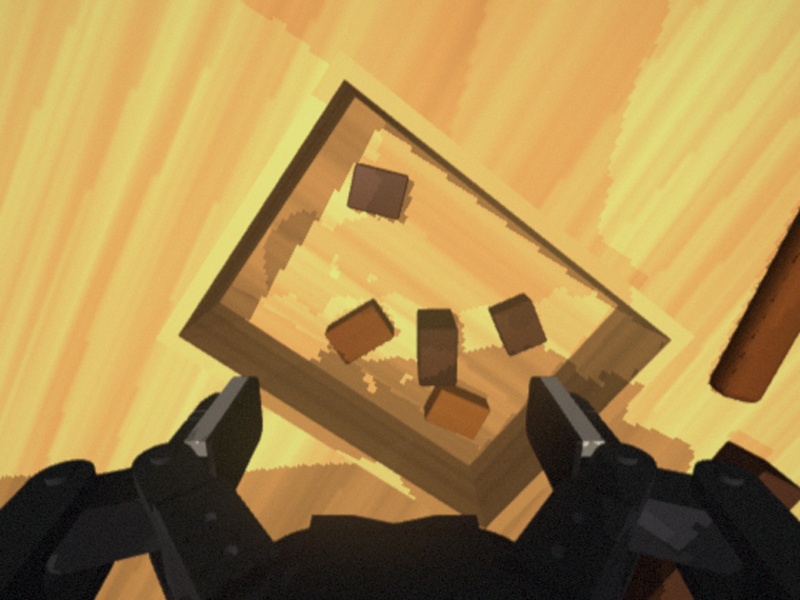

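The dropped offcut lies in the box with the scraps, around (437,345). Now on to the blank.

Call:
carry_out:
  deltas: [0,0,3.4,-0.0466,-0.02,-0.0197,-1,0,0,3.4,-0.0477,-0.0172,-0.0197,-1,0,0,3.4,-0.0486,-0.0144,-0.0197,-1,0,0,3.4,-0.0494,-0.0115,-0.0197,-1,0,0,3.4,-0.05,-0.0085,-0.0197,-1,0,0,3.4,-0.0504,-0.0057,-0.0197,-1,0,0,7.2,-0.0427,-0.0075,-0.0033,-1,0,0,7.2,-0.0433,-0.0021,-0.0033,-1,0,0,7.2,-0.0432,0.0033,-0.0033,-1,0,0,7.2,-0.0425,0.0086,-0.0033,-1,0,0,7.2,-0.041,0.014,-0.0033,-1,0,0,7.2,-0.039,0.019,-0.0033,-1]

```text
clock: 7.75
eef_pos: [498.9, -241.3, 200.1]
tool_rot: [3.142, -0.0, 0.984]
force: [0.1, -0.0, 0.2]
width: 85.0
gripper_force: 0.0
```

Call:
carry_out:
  deltas: [0,0,0,0,0,0,-1,0,0,0,0,0,0,-1]

```text
clock: 8.0
eef_pos: [498.8, -239.1, 199.6]
tool_rot: [-3.14, -0.001, 0.989]
force: [-0.7, -0.2, 0.2]
width: 85.4
gripper_force: 0.0
```

```bash
python3 - <<'E'
from h import *
wsnap('w4')
plan((495,-318,140),57,3,-1)
E
```

```text
8.05 [ 499.  -238.5  199.5] [-1.799e+02 -1.000e-01  5.670e+01] [ 0.02  0.6   0.59  1.84 -0.43  0.84  0.24] [-0.1  0.9 -0.5]
yaw step 0.08662595266237834 step 33.1
0,0,-0.1,-0.0229,0.0134,0.0198,-1,
0,0,-0.1,-0.0229,0.0134,0.0198,-1,
0,0,-0.1,-0.0229,0.0134,0.0198,-1,
```

View pics/w4_v.png

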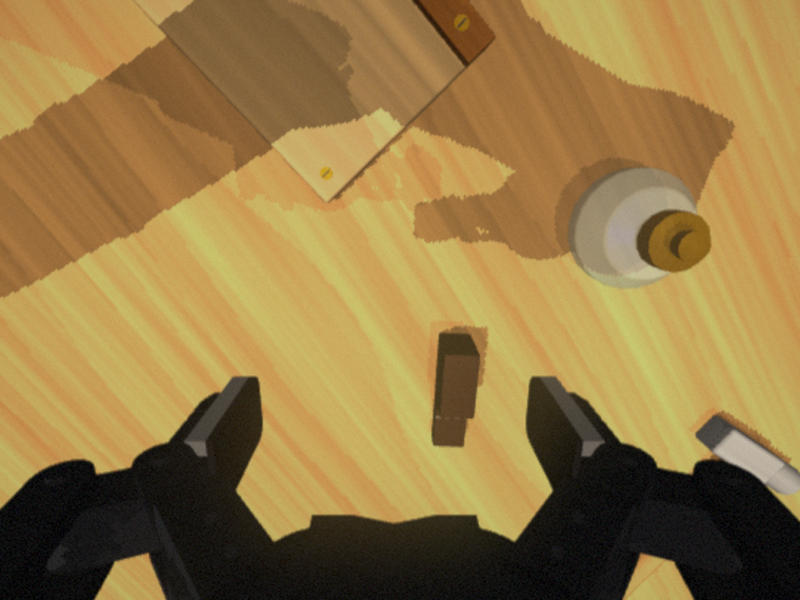

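The blank's heel top has corners (444,355), (480,357), (474,418) and (436,417), with the tongue below it ending at about (450,446). The flask is clear at (640,225).

Call:
carry_out:
  deltas: [0,0,0,-0.023,0.0134,0.02,-1,0,0,0,-0.023,0.0134,0.02,-1,0,0,0,-0.023,0.0134,0.02,-1,0,0,0,0,0,0,-1,0,0,0,0,0,0,-1]

```text
clock: 8.68
eef_pos: [495.2, -318.0, 140.0]
tool_rot: [-3.141, -0.001, 0.99]
force: [-0.4, 1.1, 0.0]
width: 85.8
gripper_force: 0.0
```

```bash
python3 - <<'E'
from h import *
wsnap('w5')
im=cv2.imread('pics/w5.png')[100:310,160:400];cv2.imwrite('pics/w5c.png',cv2.resize(im,None,fx=2.8,fy=2.8,interpolation=2))
E
```

```text
8.725 [ 495.5 -318.   140.3] [-1.80e+02 -1.00e-01  5.68e+01] [ 0.2   0.71  0.52  1.79 -0.49  0.77  0.4 ] [-0.1 -0.7  0.8]
```

View pics/w5c.png

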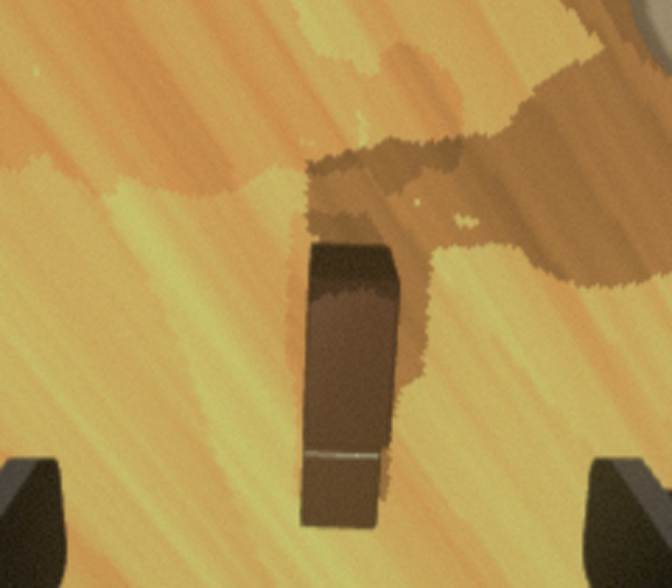

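The crop shows the heel's bottom end edge at (312,243)–(388,245), top right heel corner (399,282), step edge (304,455)–(380,457), and tongue end (301,526)–(376,528).

```bash
python3 - <<'E'
from h import *
c4=cal('w4');c5=cal('w5');f=lambda u,v:(u/2.8+160,v/2.8+100);g=lambda u,v:(u*.7,v*.7)
for n,a,b in [('heel R top',(399,282),(480,357)),('stepR',(380,457),(474,418)),('stepL',(304,455),(436,417)),('tongR',(376,528),(464,446)),('tongL',(301,526),(432,445)),('heel bot L',(312,243),(441,333)),('heel bot R',(388,245),(473,333))]:
    X=tri((c5,f(*a)),(c4,g(*b)));print(n,X.round(1),np.linalg.norm(proj(c4,X)-g(*b)).round(1))
Q={}
for n,a,z in [('topR',(399,282),44),('topL',(310,280),44),('stepR',(380,457),44),('stepL',(304,455),44),('tongR',(376,528),16),('tongL',(301,526),16),('botL',(312,243),0),('botR',(388,245),0)]:
    Q[n]=onz(c5,f(*a),z);print(n,Q[n].round(1))
m=lambda a,b:(Q[a]+Q[b])/2
A,B,C=m('botL','botR'),m('tongL','tongR'),m('stepL','stepR')
d=(B-A)[:2];print(A,B,C,np.linalg.norm(d),np.degrees(np.arctan2(d[1],d[0])),'step-heel',np.linalg.norm((C-A)[:2]))
u=d/np.linalg.norm(d);o=(A[:2]+B[:2])/2
print('origin',o,'heel mid',o-22*u,'from step',C[:2]-26*u)
for a,b in(('botL','botR'),('stepL','stepR'),('tongL','tongR')):e=(Q[b]-Q[a]);print(np.linalg.norm(e),np.degrees(np.arctan2(e[1],e[0])))
E
```

```text
heel R top [ 518.5 -321.8   46.3] 0.1
stepR [ 487.7 -363.5   45.1] 2.0
stepL [ 459.1 -363.1   15.9] 0.3
tongR [ 464.2 -399.2   15.8] 0.2
tongL [ 440.5 -388.4    8.2] 0.1
heel bot L [ 499.5 -306.9    5.6] 0.4
heel bot R [ 520.1 -320.6    6.2] 1.0
topR [ 518.4 -322.5   44. ]
topL [ 498.  -308.4   44. ]
stepR [ 485.4 -364.8   44. ]
stepL [ 467. -352.   44.]
tongR [ 464.1 -399.1   16. ]
tongL [ 443.3 -384.6   16. ]
botL [ 498.3 -308.     0. ]
botR [ 518.6 -322.1    0. ]
[ 508.42492215 -315.01353979    0.        ] [ 453.7065905  -391.85982013   16.        ] [ 476.19670444 -358.3832769    44.        ] 94.33687837365018 -125.45273627717673 step-heel 54.03325007050849
origin [ 481.06575633 -353.43667996] heel mid [ 493.82644246 -335.51560608] from step [ 491.27751533 -337.20382594]
24.700380035286898 -34.843836334373655
22.421908888437432 -34.94733306761581
25.37450141685949 -35.00827455715552
```

Call:
carry_out:
  deltas: [0,0,2,-0.0081,0.0041,0.01,-1,0,0,0,-0.0081,0.0041,0.02,-1,0,0,0,0,0,0.03,-1,0,0,0,0,0,0.03,-1,0,0,0,0,0,0.02,-1,0,0,0,0,0,0.01,-1,0,0,0,0,0,0,-1,0,0,0,0,0,0,1,0,0,0,0,0,0,1,0,0,0,0,0,0,1,0,0,0,0,0,0,1]

```text
clock: 10.1
eef_pos: [492.6, -338.2, 20.6]
tool_rot: [3.14, -0.0, 0.953]
force: [-0.2, 0.4, 4.9]
width: 24.9
gripper_force: 60.6
```

```bash
python3 - <<'E'
from h import *
s=ctrl.read_state();print(s['clock'],s['eef_pos'].round(1),np.degrees(s['tool_rot']).round(2),s['width'])
lsd=cv2.createLineSegmentDetector()
for w in('w1','w2','w4'):
    c=cal(w);L=lsd.detect(cv2.cvtColor(cv2.imread('pics/%s.png'%w),cv2.COLOR_BGR2GRAY))[0][:,0]
    for l in L:
        for z in(18,32):
            a,b=onz(c,l[:2],z),onz(c,l[2:],z);d=b-a;n=np.linalg.norm(d);t=np.degrees(np.arctan2(d[1],d[0]))
            r=(t-10+45)%90-45
            # position in board frame at 10deg about guessed corner
            q=np.radians(10);R=np.array([[np.cos(q),np.sin(q)],[-np.sin(q),np.cos(q)]])
            m=R@((a+b)[:2]/2-[575.5,60.8])
            if n>35 and abs(r)<4 and -140<m[0]<40 and -230<m[1]<40: print(w,z,'len %.0f ang %.2f'%(n,r+10),'mid',m.round(1),'along y' if abs((R@d[:2])[1])>n/2 else 'along x')
E
```

```text
10.1 [ 492.6 -338.2   20.6] [179.93  -0.    54.62] 24.89029665677015
w1 18 len 219 ang 9.40 mid [  -2.  -110.5] along y
w1 32 len 211 ang 9.40 mid [  -4.9 -105.1] along y
w1 18 len 98 ang 10.20 mid [  23.9 -109.9] along y
w1 32 len 94 ang 10.20 mid [  19.9 -104.6] along y
w1 18 len 55 ang 9.20 mid [  2.6 -18.6] along y
w1 32 len 53 ang 9.20 mid [ -0.5 -16.8] along y
w1 18 len 95 ang 9.41 mid [-52.  -68.7] along x
w1 32 len 92 ang 9.41 mid [-53.  -64.9] along x
w1 18 len 115 ang 9.20 mid [-33.8  23.4] along x
w1 32 len 110 ang 9.20 mid [-35.5  23.5] along x
w1 18 len 66 ang 11.69 mid [-37.8 -63.7] along x
w1 32 len 63 ang 11.69 mid [-39.4 -60.1] along x
w1 18 len 76 ang 9.61 mid [   1.1 -182. ] along y
w1 32 len 73 ang 9.61 mid [  -2.  -173.8] along y
w1 18 len 107 ang 9.34 mid [-128.7 -157.4] along y
w1 32 len 103 ang 9.34 mid [-126.7 -150.2] along y
w1 18 len 46 ang 9.25 mid [-101.9   21.8] along x
w1 32 len 44 ang 9.25 mid [-100.9   22. ] along x
w1 18 len 65 ang 9.54 mid [   1.8 -106.8] along y
w1 32 len 62 ang 9.54 mid [  -1.3 -101.6] along y
w1 18 len 53 ang 10.03 mid [-127.4  -
[... 1788 characters left out ...]
4 18 len 51 ang 9.45 mid [  -2.2 -191.6] along y
w4 32 len 49 ang 9.45 mid [  -5.4 -193.3] along y
w4 18 len 72 ang 9.36 mid [ -92.8 -215.8] along x
w4 32 len 69 ang 9.36 mid [ -92.1 -216.4] along x
w4 18 len 39 ang 10.69 mid [   2.4 -218.7] along x
w4 32 len 37 ang 10.69 mid [  -1.  -219.1] along x
w4 18 len 50 ang 9.17 mid [-128.6 -189.6] along y
w4 32 len 48 ang 9.17 mid [-126.4 -191.3] along y
w4 18 len 46 ang 9.37 mid [   1.2 -193.1] along y
w4 32 len 44 ang 9.37 mid [  -2.1 -194.7] along y
w4 18 len 49 ang 9.58 mid [ -29.2 -216.3] along x
w4 32 len 47 ang 9.58 mid [ -31.3 -216.8] along x
w4 18 len 86 ang 9.41 mid [-127.6 -117.7] along y
w4 32 len 82 ang 9.41 mid [-125.4 -122.5] along y
```

```bash
python3 - <<'E'
from h import *
plan((558.7,17.8,62),99.4,9,1,(492.6,-338.2,90.6),54.6)
E
```

```text
yaw step 4.977777777777779 step 40.4
0,0,-5.0,0.0365,-0.0169,0.0032,1,
0,0,-5.0,0.0378,-0.0137,0.0032,1,
0,0,-5.0,0.0389,-0.0104,0.0032,1,
0,0,-5.0,0.0396,-0.0070,0.0032,1,
0,0,-5.0,0.0401,-0.0035,0.0032,1,
0,0,-5.0,0.0402,0.0000,0.0032,1,
0,0,-5.0,0.0401,0.0035,0.0032,1,
0,0,-5.0,0.0396,0.0070,0.0032,1,
0,0,-5.0,0.0389,0.0104,0.0032,1,
```

Call:
carry_out:
  deltas: [0,0,0,0,0,-0.03,1,0,0,0,0,0,-0.04,1,0,0,-5,0.0365,-0.017,0.0032,1,0,0,-5,0.038,-0.0137,0.0032,1,0,0,-5,0.039,-0.0104,0.0032,1,0,0,-5,0.0396,-0.007,0.0032,1,0,0,-5,0.04,-0.0035,0.0032,1,0,0,-5,0.0402,0,0.0032,1,0,0,-5,0.04,0.0035,0.0032,1,0,0,-5,0.0396,0.007,0.0032,1,0,0,-4.8,0.039,0.0104,0.0032,1,0,0,0,0,0,0,1]

```text
clock: 11.6
eef_pos: [557.7, 23.5, 60.5]
tool_rot: [-3.141, -0.003, 1.742]
force: [0.6, -1.1, -0.6]
width: 24.7
gripper_force: 59.9
```

Call:
carry_out:
  deltas: [0,0,0,0,0,0,1,0,0,0,0,0,0,1]

```text
clock: 11.85
eef_pos: [557.4, 16.7, 61.2]
tool_rot: [-3.141, 0.001, 1.733]
force: [0.3, -0.5, -1.5]
width: 24.7
gripper_force: 59.9
```

```bash
python3 - <<'E'
from h import *
wsnap('w6');s=ctrl.read_state();print(np.degrees(s['tool_rot']).round(2),s['width'],s['force'],s['torque'])
im=cv2.imread('pics/w6.png')[20:320,80:480];cv2.imwrite('pics/w6c.png',cv2.resize(im,None,fx=2,fy=2,interpolation=2))
E
```

```text
11.9 [557.4  16.9  61.2] [-180.     0.    99.3] [-0.28  0.77  0.3   1.92 -0.43  0.52  0.49] [ 0.  -0.3 -0.8]
[-1.7999e+02  4.0000e-02  9.9270e+01] 24.971706489613226 [ 0.04597792 -0.27702583 -0.83201994] [ 0.01647214 -0.00326645 -0.00230229]
```

View pics/w6c.png

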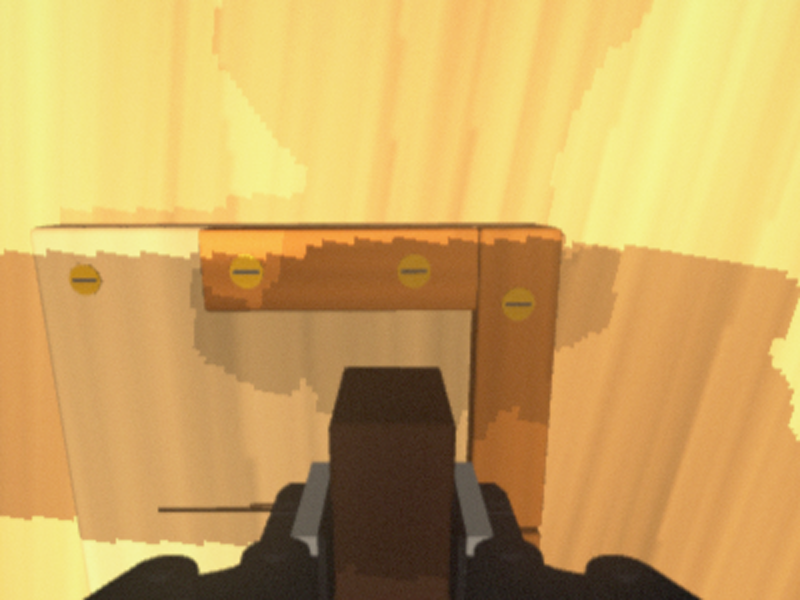

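The image shows the blank held straight, its heel edge parallel to the stop: heel bottom edge at (342,367)–(438,368), stop face at v≈309. Fence and stop are clear to its right and above. Lowering.

Call:
carry_out:
  deltas: [0,0,0,0,0,0.012,1,0,0,0,0,0,0.007,1,0,0,0,0,0,0.002,1,0,0,0,0,0,0,1,0,0,0,0,0,0,1]

```text
clock: 12.52
eef_pos: [557.8, 18.5, 40.2]
tool_rot: [3.141, 0.0, 1.735]
force: [-0.1, -0.3, -0.6]
width: 24.9
gripper_force: 59.9
```

Call:
carry_out:
  deltas: [0,0,0,0,0,0.001,1,0,0,0,0,0,0,1]

```text
clock: 12.78
eef_pos: [557.6, 18.5, 39.2]
tool_rot: [3.141, -0.0, 1.735]
force: [0.8, -0.0, -1.4]
width: 24.6
gripper_force: 59.9
```

Call:
carry_out:
  deltas: [0,0,0,0,0,0.001,1,0,0,0,0,0,0,1]

```text
clock: 13.02
eef_pos: [557.7, 18.5, 38.6]
tool_rot: [3.141, -0.0, 1.735]
force: [-0.7, 0.3, 4.5]
width: 24.8
gripper_force: 60.6
```

Call:
carry_out:
  deltas: [0,0,0,0,0,0.0005,1,0,0,0,0,0,0,1]

```text
clock: 13.28
eef_pos: [557.7, 18.5, 38.6]
tool_rot: [3.141, -0.0, 1.735]
force: [-3.2, 0.3, 9.1]
width: 25.0
gripper_force: 61.4
```

Call:
carry_out:
  deltas: [0,0,0,0.0015,0.0015,-0.0005,1,0,0,0,0.0015,0.0015,0,1,0,0,0,0.0015,0.0015,0,1,0,0,0,0.0015,0.0015,0,1,0,0,0,0.0015,0.0015,0,1,0,0,0,0,0,0,1]

```text
clock: 14.02
eef_pos: [564.6, 26.1, 38.6]
tool_rot: [3.14, 0.001, 1.735]
force: [0.1, -2.5, 5.6]
width: 24.8
gripper_force: 60.7
```

Call:
carry_out:
  deltas: [0,0,0,0.001,0.001,0,1,0,0,0,0.0005,0.0005,0,1,0,0,0,0,0,0,1]

```text
clock: 14.4
eef_pos: [565.7, 27.5, 38.6]
tool_rot: [3.14, 0.002, 1.734]
force: [-0.3, -2.6, 6.3]
width: 25.0
gripper_force: 60.8
```

Call:
carry_out:
  deltas: [0,0,0,0.001,0.001,-0.0002,1,0,0,0,0.001,0.0005,0,1,0,0,0,0,0,0,1]

```text
clock: 14.78
eef_pos: [566.0, 29.0, 38.6]
tool_rot: [-3.141, 0.002, 1.734]
force: [-2.5, -5.1, 6.3]
width: 25.0
gripper_force: 60.9
```

Call:
carry_out:
  deltas: [0,0,0,0.001,0.0005,0,1,0,0,0,0,0,0,1]

```text
clock: 15.02
eef_pos: [566.0, 29.5, 38.6]
tool_rot: [-3.141, 0.003, 1.734]
force: [-2.2, -5.9, 6.5]
width: 24.9
gripper_force: 61.0
```

Call:
carry_out:
  deltas: [0,0,0,0.001,0.0005,0,1,0,0,0,0,0,0,1]

```text
clock: 15.28
eef_pos: [565.9, 30.0, 38.6]
tool_rot: [-3.14, 0.003, 1.733]
force: [-3.3, -6.9, 8.6]
width: 24.7
gripper_force: 61.1
```

Call:
carry_out:
  deltas: [0,0,0,0.001,0.0005,0,1,0,0,0,0,0,0,1]

```text
clock: 15.52
eef_pos: [565.8, 30.5, 38.7]
tool_rot: [-3.139, 0.004, 1.733]
force: [-4.5, -8.8, 10.0]
width: 25.4
gripper_force: 61.2
```

```bash
python3 - <<'E'
from h import *
s=ctrl.read_state();q=np.radians(9.4);f=s['force'];print(f,'bx',f[0]*np.cos(q)+f[1]*np.sin(q),'by',-f[0]*np.sin(q)+f[1]*np.cos(q),s['torque'],np.degrees(s['tool_rot']))
E
```

```text
[-4.50270378 -8.80145018  9.96846442] bx -5.8797475161018795 by -7.947857300023056 [-1.7815409   0.98730737  0.11456524] [-179.84679094    0.20289271   99.29384284]
```

Call:
carry_out:
  deltas: [0,0,0,0,0,-0.0006,1,0,0,0,0,0,0,1]

```text
clock: 15.78
eef_pos: [565.7, 31.2, 38.7]
tool_rot: [-3.139, 0.003, 1.734]
force: [-2.6, -7.3, 3.7]
width: 25.0
gripper_force: 60.4
```

Call:
carry_out:
  deltas: [0,0,0,0.0015,0,0,1,0,0,0,0,0,0,1]

```text
clock: 16.02
eef_pos: [565.7, 31.3, 38.8]
tool_rot: [-3.139, 0.005, 1.733]
force: [-2.9, -9.5, 4.6]
width: 25.1
gripper_force: 60.5
```

Call:
carry_out:
  deltas: [0,0,0,0.0015,0,0,1,0,0,0,0,0,0,1]

```text
clock: 16.27
eef_pos: [565.7, 31.4, 38.8]
tool_rot: [-3.139, 0.006, 1.732]
force: [-2.7, -11.3, 4.4]
width: 24.7
gripper_force: 60.5
```

Call:
carry_out:
  deltas: [0,0,0,0.001,0.001,0,1,0,0,0,0.001,0.001,0,1,0,0,0,0,0,0,1]

```text
clock: 16.65
eef_pos: [565.8, 31.4, 38.8]
tool_rot: [-3.136, 0.008, 1.731]
force: [-6.6, -16.0, 7.7]
width: 25.0
gripper_force: 61.0
```

Call:
carry_out:
  deltas: [0,0,0,0,0.001,0,1,0,0,0,0,0.0005,0,1,0,0,0,0,0,0,1]

```text
clock: 17.02
eef_pos: [565.8, 31.5, 38.8]
tool_rot: [-3.133, 0.008, 1.731]
force: [-8.2, -16.6, 11.0]
width: 25.0
gripper_force: 61.4
```

```bash
cat > b.py <<'E'
from h import *
s=ctrl.read_state();q=np.radians(9.4);f=s['force'];print(s['clock'],s['eef_pos'].round(2),f.round(1),'bx',f[0]*np.cos(q)+f[1]*np.sin(q),'by',-f[0]*np.sin(q)+f[1]*np.cos(q),s['torque'].round(2))
R=Ro.from_euler('xyz',s['tool_rot']);T=Ro.from_euler('xyz',[180,0,99.4],degrees=True)
print('tool-frame turn needed deg',np.degrees((R.inv()*T).as_rotvec()).round(2))
E
python3 b.py
```

```text
17.025 [565.81  31.46  38.81] [ -8.2 -16.6  11. ] bx -10.751659792184496 by -15.019935800898034 [-3.53  1.91  0.39]
tool-frame turn needed deg [-0.47  0.44 -0.21]
```

Call:
carry_out:
  deltas: [-0.4,0.4,-0.2,0,0.0005,-0.0004,1,0,0,0,0,0,0,1]

```text
clock: 17.27
eef_pos: [565.8, 31.4, 38.7]
tool_rot: [-3.14, 0.0, 1.734]
force: [-8.2, -16.1, 7.9]
width: 24.5
gripper_force: 61.0
```

```bash
python3 b.py
```

```text
17.275 [565.81  31.41  38.68] [ -8.2 -16.1   7.9] bx -10.766463023048313 by -14.551221012161294 [-3.67  1.97  0.3 ]
tool-frame turn needed deg [-0.12  0.03 -0.04]
```

Call:
carry_out:
  deltas: [-0.3,0,0,0,0.001,-0.0003,1,0,0,0,0,0.0007,0,1,0,0,0,0,0,0,1]

```text
clock: 17.65
eef_pos: [565.9, 31.4, 38.7]
tool_rot: [-3.141, 0.0, 1.734]
force: [-10.7, -17.0, 8.4]
width: 25.0
gripper_force: 61.2
```

```bash
python3 b.py
```

```text
17.65 [565.85  31.4   38.65] [-10.7 -17.    8.4] bx -13.383192132902403 by -15.042705401758923 [-3.86  2.62  0.32]
tool-frame turn needed deg [-0.01  0.01 -0.03]
```

Call:
carry_out:
  deltas: [0,0,0,0,0.0003,-0.0004,1,0,0,0,0,0,0,1,0,0,0,0,0,0,1]

```text
clock: 18.02
eef_pos: [565.9, 31.5, 38.7]
tool_rot: [-3.141, 0.0, 1.734]
force: [-10.5, -16.9, 5.4]
width: 24.8
gripper_force: 60.8
```

```bash
python3 b.py; python3 - <<'E'
from h import *
wsnap('w7');a=cv2.imread('pics/w7.png')[110:320,180:400]
ctrl_im=ctrl.get_image('side')[:,:,::-1];cv2.imwrite('pics/side7.png',ctrl_im)
b=ctrl_im[180:280,220:340]
A=cv2.resize(a,(440,420),interpolation=2);B=cv2.resize(b,(360,300),interpolation=2);B=cv2.copyMakeBorder(B,0,120,0,0,cv2.BORDER_CONSTANT)
cv2.imwrite('pics/fin.png',np.hstack([A,B]))
E
```

```text
18.025 [565.87  31.45  38.71] [-10.5 -16.9   5.4] bx -13.081810460878895 by -14.9648426122982 [-3.94  2.54  0.34]
tool-frame turn needed deg [-0.04  0.02 -0.03]
18.075 [565.9  31.4  38.7] [-180.     0.    99.4] [-0.29  0.81  0.29  1.9  -0.45  0.5   0.48] [-11.1 -16.6   6. ]
```

View pics/fin.png

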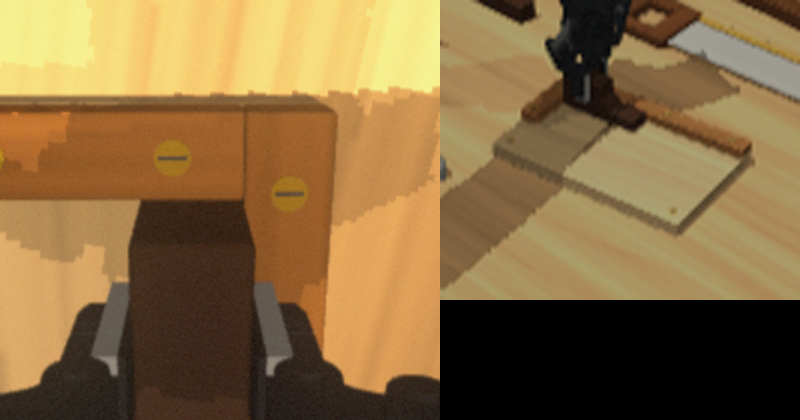

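The heel meets the stop's edge along v≈200, the blank's side sits on the fence line at u≈245, and the tongue points away from the stop. About 13 N and 15 N of push are steady. Handing in.

```bash
python3 -c "from h import *;print(ctrl.finish_job())"
```

```text
the job is handed in; nothing more can be done
None
```

I handed the job in at about 18 s: the offcut is in the box, and the blank lies in the corner against fence and stop, still held and pressed with about 13 N on the fence and 15 N on the stop.

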